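Seat a manifold block in the deburring fixture and lock the cam strap clamp

ROBOT

A 6-joint arm with a two-finger parallel gripper is mounted at the origin on a cart in front of the work surface, level with it; the furniture and walls round the work are solid. World frame = base frame: x ahead of the robot, y to its left, z up, the work surface at z = 0. Lengths are in m, angles in degrees, forces in N, time in s.
With the tool pointing down it reaches from about 0.35 to 0.975 m from the base axis. Payload 7.1 kg.
Tool frame: the origin (TCP) lies midway between the tips of the shut fingers; the grasp point (between the pads) lies behind it (tcp_to_grasp is the z of the grasp point in the tool frame, in m); z points along the fingers, y is the line along which they close (so a half turn about z gives the same grasp; the last joint's range is limited). The gripper opens to 88 mm and grips with 3 to 60 N. Pads are 20 mm wide; open, the fingers measure 115 mm over their backs; the gripper's body (75 mm by 178 mm) begins 61 mm behind the grasp point.
Start: joints at [-64.515, 24.242, 93.386, -0, 62.372, -1.089], TCP at [0.28, -0.559, 0.223] pointing down, gripper open.
Joint ranges: [-172.04, 172.04], [-51.8, 120.97], [4.93, 147.93], [-75.15, 255.16], [6.16, 154.13], [-145.62, 145.62]. Speed limits (degrees/s): [136.94, 136.94, 172.46, 180, 180, 180].

INTERFACE

Orientations are given as a 3x3 rotation matrix whose columns are the frame's x, y, z axes.
In Python, from plant import observe, get_image, calibration, close_job, tcp_to_grasp gives the robot as it stands.
- The arm moves only by the tool step_arm, never from a script. Its argument "steps" is one flat list of numbers, 5 for each row, row after row: the opening, from 0 (shut) to 1 (fully open), then the shift along the tool's x, y, z in units of 0.3 m (1.0 is 0.3 m), then the turn about the tool's z in units of pi rad (1.0 is pi rad). A call has 1 to 20 rows; each row is the pose to reach, as a shift and turn from the pose commanded when the call began, along the tool's axes at that moment, turning the shorter way round; what a row does not reach only later rows make up. A row lasts 1/10 s, in which the tool goes at most 50 mm and 8.59 degrees, less where a joint would pass 70% of its speed; a pose out of reach is approached as far as the arm can. A call with a number of a shift or a turn outside -1 to 1 is refused whole. A call with a gripper value outside its range is refused whole. The fingers move at their own pace and stop on an object; the grip force is fixed at half the most. Time passes only in rows, so rows that repeat a pose let the fingers close. It gives the time, the measured TCP pose, the force, the opening and the grip force at its end, in the units of the state.
- observe(): the state, without advancing time (a new reading comes with each control period).
- get_image(name): name is "side" or "top"; returns (picture, depth): 384x512x3 uint8, blue, green, red; 384x512 float32, m along the optical axis (not along the pixel's ray), 0 where there is no reading.
- calibration(name): a dict with "fx", "fy", "cx", "cy" (pixels), "k1" (the pictures are not rectified: a ray, as slopes to the right and down, at radius r is drawn at 1 + k1 r^2 times it, then the intrinsics apply), "position" and "attitude" of the camera in the world. Camera axes: x right, y down, z forward; pixel columns grow to the right and rows downward; lengths in m; the calibration is good to about 2 mm. A picture is of the moment at which its call begins. calibration takes no time and is no camera call.
- close_job(): hands the job in; it is judged then, once.
The state is a dict: "t": time; "qpos": joint angles; "dq": joint speeds; "joint_efforts": joint torques, N m; "tcp_pos": TCP position; "eef_rot": TCP orientation; "force": force on the tool from outside, world axes, zero at the start; "moment": the same for the moment, N m; "opening": opening from 0.0 (shut) to 1.0 (fully open); "finger_force": force on a finger pad.
Only numpy, scipy, OpenCV 4.12 (cv2) and the standard library are available. Lean on these libraries where they do the work, as an engineer would, in place of code of your own. Each camera call takes 0.05 s, during which the arm holds its last target. There are 200 camera calls.

TASK

Get the aluminium block that lies in the blue fixture ready for filing: first push it with a fingertip along its guide rails until it is fully home against the end stop, then swing the clamp strap over it with the back of a finger until the strap meets its stop pin, and last push the red cam lever right down so that the clamp holds the block. Only push: do not lift the block, and leave the two waiting blocks, the file, the spanner and the marker where they lie.

Things in the scene. Friction and masses are not known exactly. Their poses are not given: they have to be found in the camera images.
- fixture: Blue base plate, 12 mm thick, screwed to the bench, with guide rails, end stop and clamp post. Origin at bench level, under the centre of the seated block; x along the rails to the end stop, y to the post's side, z up. Plate: x -103 to 75, y -55 to 87 mm. Rails: tops at z 24, x -54 to 30, inner faces at y -21.5 and 21.5 mm. Strap's stop pin: x 16, y 35, top z 57 mm.
- stop_face (a point): Point on the end stop's face (fixture x 45 mm, y 0, z 25 mm), where the middle of the block's far end comes to lie when the block is home; axes as the fixture's. The end stop's top is at z 30 mm.
- block: Aluminium air manifold block, 90 x 40 x 26 mm (x, y, z), about 0.25 kg, loose on the plate between the rails, 1.5 mm play each side, top at z 38 mm. Origin at the centre of its underside, x along its length to the end stop. Starts 14 to 32 mm short of the stop; its near end, with a brass plug, stands free for pushing; it slides with 1 to 4 N.
- block_far_end (a point): Centre of the block's far end face, the one that goes against the end stop.
- clamp (a joint): Turn of the strap about the upright post (axis at fixture x 0, y 55 mm), rad. 0: over the block, at its stop pin, pointing to fixture -y; starts open at 1.15 to 1.65, pointing roughly to -x. At q it points along fixture (x, y) = (-sin q, -cos q). Closes counterclockwise from above with under 1.5 N at the nose, stays where left. While the lever is up its tip passes 2 mm over the block.
- strap_nose (a point): Point on the spindle's axis at mid-height of the raised strap (z 53 mm), 55 mm from the post's axis. The strap is a dark steel bar 24 mm wide, 10 mm thick (z 48 to 58 mm), with a round nose of 12 mm radius about this point; its sides are free to push on. Axes turn with the strap: -y from post to nose, +y to the lever.
- spindle: Spring-loaded clamp spindle through the strap's nose: rubber tip 15 mm wide beneath, threaded stud and two lock nuts above, up to z 75 mm. Origin at the centre of the tip's lower face, z 40 mm when raised. With the strap over the block and the lever down it presses on the block with about 10 N.
- cam (a joint): Turn of the cam lever about its level pin, rad. 0: raised 50 degrees above level; 0.80: end of travel, 4 degrees above level, strap 4 mm lower. Starts at 0 to 0.08. Stiff (0.2 Nm: some 4 to 6 N down at the grip), stays where left. The lever points away from the strap's nose and turns about the post with it: with the strap over the block it points to fixture +y.
- lever_grip (a point): Point on the upper face of the lever's red grip, 62 mm from the cam pin along the lever. The grip is a flat bar 24 mm wide and 12 mm thick, from 31 to 81 mm from the pin; the upper face lies 8 mm above the line of the lever through the pin.
- waiting_block_a: Waiting manifold block of the same kind and size, loose on the bench on the fixture's -y side; origin at the centre of its underside. Leave alone.
- waiting_block_b: Second waiting manifold block beyond the first; origin at the centre of its underside. Leave alone.
- flat_file: Flat file with wooden handle, 280 mm long, lying on the bench to the left of the fixture; origin near its middle, on the bench. Leave alone.
- spanner: Double open-ended spanner, about 200 mm long, 4 mm thick, lying near the front edge on the right; origin near its middle. Leave alone.
- marker: Blue marker pen, 99 mm long, lying near the front edge; origin at its middle. Leave alone.
- cam_pin (a point): Centre of the cam lever's pin, on the post's axis: fixture x 0, y 55 mm, z 70 mm; axes as the fixture's. Does not move with the lever.
Not all that is in view belongs to the job. Leave any green or purple look-alike of the block alone.

How it is judged:
By the outcome, as a careful person would: the job done as asked, in the order asked, and still so for the second after the job is handed in, with the robot touching nothing.
It also fails if it takes over 56 s, if anything falls off the work surface, if the arm or the gripper's body presses on something with over 40 N, if the wrist force passes 120 N, or if a joint passes its speed limit or range.

## Working session

There is one attempt and no reset: what is moved stays moved. The work goes in short steps, Python scripts to look and compute and a tool call to move; the robot and the scene stay as the last step left them, time stands still between calls to the robot, and variables do not carry over. Pictures are saved under pics/ and viewed, at most 10 in all, crops included, and the job is handed in when it is done.

Besides the shell and the picture viewer there is one more tool, called by a JSON object that holds its "method" and its "body". step_arm: Moves the arm, as the interface text tells. Shifts and turns lie within -1 to 1; 1 stands for 0.3 m of shift or pi rad of turn. Its arguments: {"type":"object","properties":{"steps":{"type":"array"}},"required":["steps"]}

```bash
mkdir -p pics
cat > h.py <<'E'
import numpy as np, cv2
from plant import observe,get_image,calibration,close_job,tcp_to_grasp
def cam(n):
    c=calibration(n); K=np.array([[c['fx'],0,c['cx']],[0,c['fy'],c['cy']],[0,0,1.]])
    return c,K
def ray(n,u,v):
    c,K=cam(n); x=(u-c['cx'])/c['fx']; y=(v-c['cy'])/c['fy']; a,b=x,y
    for _ in range(20):
        s=1+c['k1']*(a*a+b*b); a,b=x/s,y/s
    return np.array(c['position']),np.array(c['attitude'])@np.array([a,b,1.])
def atz(n,u,v,z):
    p,d=ray(n,u,v); return p+d*(z-p[2])/d[2]
def dep(n,u,v,D):
    p,d=ray(n,u,v); return p+d*D[int(round(v)),int(round(u))]
def proj(n,P):
    c,K=cam(n); q=np.array(c['attitude']).T@(np.array(P)-np.array(c['position'])); a,b=q[0]/q[2],q[1]/q[2]
    s=1+c['k1']*(a*a+b*b); return c['fx']*a*s+c['cx'],c['fy']*b*s+c['cy']
def shot(n,tag):
    I,D=get_image(n); cv2.imwrite(f'pics/{tag}.png',I); np.save(f'pics/{tag}.npy',D); return I,D
E
python3 - <<'E'
from h import *
o=observe();print({k:np.round(o[k],3) for k in o}, tcp_to_grasp)
for n in('top','side'):
    print(calibration(n)); shot(n,n+'0')
E
```

```text
{'t': np.float64(0.0), 'qpos': array([-6.4514e+01,  2.4286e+01,  9.3432e+01,  1.0000e-03,  6.2373e+01,
       -1.0890e+00]), 'dq': array([-0.093, -0.035, -0.118, -0.002, -0.065,  0.015]), 'joint_efforts': array([ 1.0000e-03, -5.4462e+01, -2.7367e+01,  6.4000e-02,  2.3000e-02,
       -0.0000e+00]), 'tcp_pos': array([ 0.279, -0.558,  0.222]), 'eef_rot': array([[ 0.894,  0.447, -0.001],
       [ 0.447, -0.894,  0.001],
       [ 0.   , -0.002, -1.   ]]), 'force': array([1.18 , 0.718, 0.287]), 'moment': array([-0.008,  0.006, -0.044]), 'finger_force': np.float64(0.0), 'opening': np.float64(0.996)} -0.0187
{'fx': 428.63434536161384, 'fy': 428.63434536161384, 'cx': 260.3690908421948, 'cy': 196.02939813239053, 'k1': -0.07678691905658415, 'position': array([0.46634078, 0.03354232, 1.27191088]), 'attitude': array([[-0.0164998 , -0.9979651 ,  0.06159068],
       [-0.99969688,  0.01533995, -0.01925708],
       [ 0.0182731 , -0.06188975, -0.9979157 ]])}
{'fx': 418.2976414960134, 'fy': 418.2976414960134, 'cx': 258.71039372223413, 'cy': 186.537648620229, 'k1': -0.08751867729622514, 'position': array([0.5252177 , 1.12072115, 0.61615754]), 'attitude': array([[-0.9989435 , -0.02875368,  0.03584831],
       [-0.04481963,  0.43724748, -0.89822371],
       [ 0.01015265, -0.89888145, -0.43807426]])}
```

View pics/top0.png

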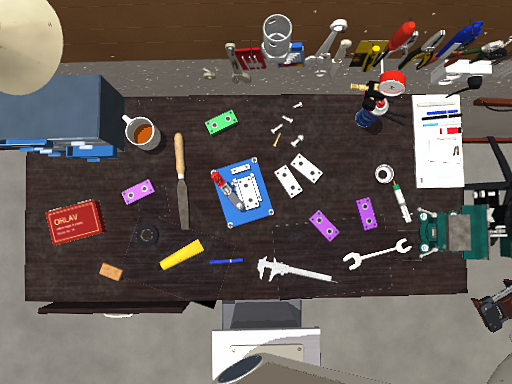

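View pics/side0.png

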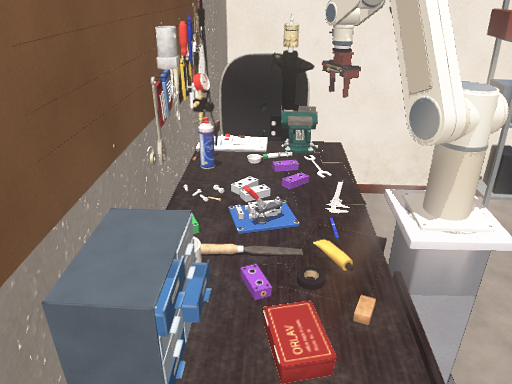

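The top view shows the blue fixture around (243,193). The block is white, the strap runs from about (217,177) to (240,207), and the end stop is near (241,168). I'll enlarge both views.

Run:
```python
import cv2
a=cv2.imread('pics/top0.png')[148:238,200:320]; cv2.imwrite('pics/c1.png',cv2.resize(a,None,fx=6.6,fy=6.6,interpolation=cv2.INTER_CUBIC))
a=cv2.imread('pics/side0.png')[170:240,220:310]; cv2.imwrite('pics/c2.png',cv2.resize(a,None,fx=8,fy=8,interpolation=cv2.INTER_CUBIC))
```

```text
(no output)
```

View pics/c1.png

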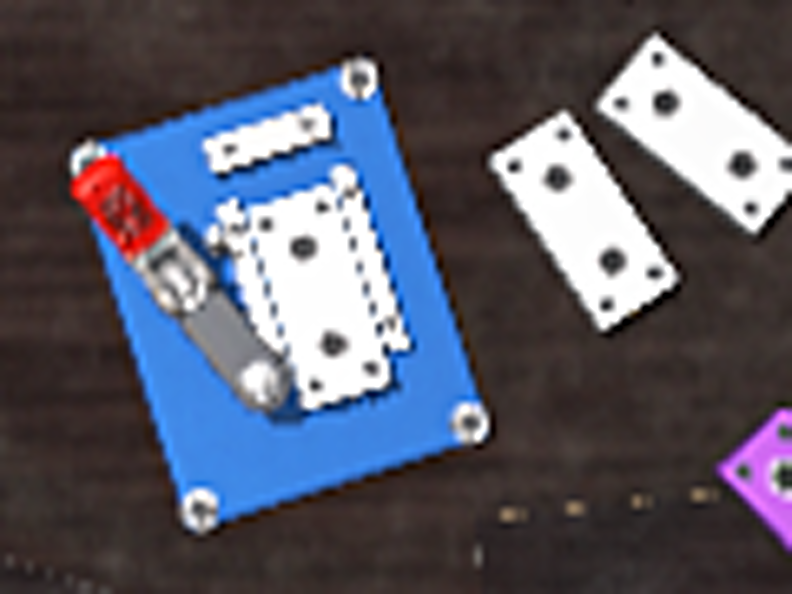

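View pics/c2.png

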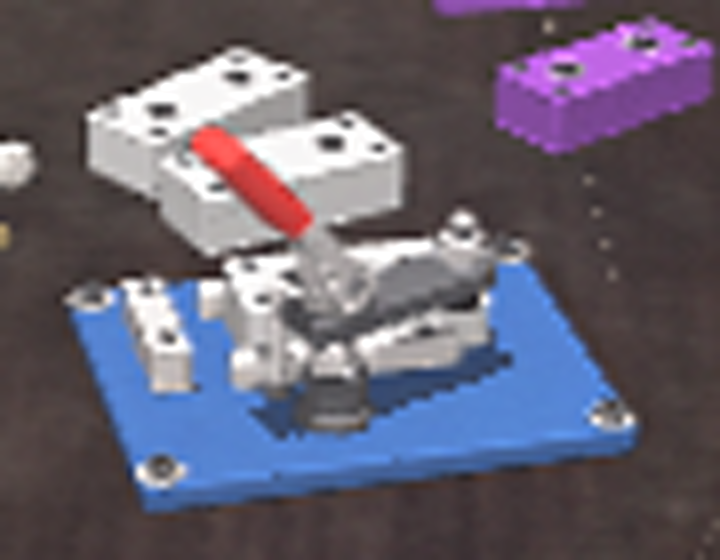

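The crops show the plate corners at c1 (375,65), (492,425), (190,530) and (75,150). The block's near end is at (305–392, 410–382), and the strap nose is at about (262,385). Next I fit the fixture frame.

```bash
cat > fit.py <<'E'
from h import *
def fit(tag='top0'):
    I=cv2.imread(f'pics/{tag}.png'); hsv=cv2.cvtColor(I,cv2.COLOR_BGR2HSV)
    m=cv2.inRange(hsv,(100,120,80),(120,255,255)); m[:148]=0;m[240:]=0;m[:,:205]=0;m[:,:]*=1;m[:,290:]=0
    ys,xs=np.nonzero(m); P=np.array([atz('top',u,v,.012)[:2] for u,v in zip(xs,ys)])
    return P,cv2.minAreaRect((P*1000).astype(np.float32))
if __name__=='__main__':
    P,r=fit(); print(r, cv2.boxPoints(r))
    c=lambda u,v:(200+(u+.5)/6.6-.5,148+(v+.5)/6.6-.5)
    for nm,u,v,z in [('p75-55',375,65,12),('p-103-55',492,425,12),('p-103 87',190,530,12),('b nearL',305,410,38),('b nearR',392,382,38),('b farR',330,183,38),('b farL',247,212,38),('stopL',205,150,30),('stopR',325,105,30),('nose',262,385,75),('post',183,283,78),('grip end',95,178,110)]:
        print(nm,np.round(1000*atz('top',*c(u,v),z/1000),1))
    D=np.load('pics/top0.npy')
    for nm,u,v in [('block',320,300),('plate',430,330),('strap',225,335),('grip',120,205),('gripend',95,178)]:
        print(nm,np.round(1000*dep('top',*c(u,v),D),1))
E
python3 fit.py
```

```text
((556.76025390625, 63.53065872192383), (178.77291870117188, 141.81509399414062), 16.94353485107422) [[450.5893   105.310455]
 [491.9184   -30.34878 ]
 [662.9312    21.750862]
 [621.6021   157.4101  ]]
p75-55 [658.9  19.1  12. ]
p-103-55 [496.5 -30.4  12. ]
p-103 87 [452.  104.6  12. ]
b nearL [503.7  52.3  38. ]
b nearR [515.4  14.2  38. ]
b farR [603.  40.  38.]
b farL [590.8  76.5  38. ]
stopL [619.4  94.9  30. ]
stopR [638.6  41.7  30. ]
nose [513.5  69.8  75. ]
post [557.  102.5  78. ]
grip end [598.6 136.5 110. ]
block [552.   45.1  33.6]
plate [539.4  -3.6  10.7]
strap [535.8  85.8  59.9]
grip [586.2 125.5 120.3]
gripend [595.6 134.2 135.9]
```

```bash
cat >> h.py <<'E'
TH=np.radians(16.94); O=np.array([.5748,.0523,0])
RF=np.array([[np.cos(TH),-np.sin(TH),0],[np.sin(TH),np.cos(TH),0],[0,0,1]])
def f2w(p): return O+RF@(np.array(p)/1000)
def w2f(p): return RF.T@(np.array(p)-O)*1000
def plan(pts):
    "pts: fixture mm x,y,z, yaw of tool x from fixture x (deg)"
    o=observe(); R=o['eef_rot']; y0=np.degrees(np.arctan2(R[1,0],R[0,0])-TH)
    print('t',round(float(o['t']),2),'now fix',np.round(w2f(o['tcp_pos']),1),'yaw',round(y0,1),'F fix',np.round(RF.T@o['force'],1),'open',o['opening'],'q6',o['qpos'][5])
    for p in pts:
        s=R.T@(f2w(p[:3])-o['tcp_pos'])/.3; print(p,np.round(s,4),'turn',round(-(p[3]-y0)/180,4))
E
python3 - <<'E'
from h import *
plan([(-95,-3,130,0),(-95,-3,22,0)])
E
```

```text
t 0.1 now fix [-460.6 -498.3  222. ] yaw 9.6 F fix [ 0.4 -0.1  0.2] open 0.9978575451369945 q6 -1.0891781958548301
(-95, -3, 130, 0) [ 1.4777 -1.4232  0.3084] turn 0.0535
(-95, -3, 22, 0) [ 1.4778 -1.4227  0.6684] turn 0.0535
```

{"method": "step_arm", "body": {"steps": [0,0.74,-0.71,0,0.0535,0,0.74,-0.71,0,0.0535,0,0.74,-0.71,0,0.0535,0,0.74,-0.71,0,0.0535,0,0.74,-0.71,0,0.0535,0,0.74,-0.71,0,0.0535,0,0.74,-0.71,0,0.0535,0,0.74,-0.71,0,0.0535,0,0.74,-0.71,0,0.0535]}}

```text
t: 1.0
tcp_pos: [0.3829, -0.2698, 0.2227]
eef_rot: [[0.957, 0.292, 0.0], [0.292, -0.957, -0.0], [-0.0, 0.0, -1.0]]
force: [-0.5, -0.6, -0.6]
opening: 0.216
finger_force: 0.0
```

Run:
```python
from h import *
plan([(-95,-3,130,0),(-95,-3,22,0)])
```

```text
t 1.0 now fix [-277.4 -252.2  222.7] yaw 0.0 F fix [-0.7 -0.4 -0.6] open 0.21602147118387238 q6 36.44142727519506
(-95, -3, 130, 0) [ 0.6084 -0.8308  0.3086] turn 0.0001
(-95, -3, 22, 0) [ 0.6084 -0.831   0.6686] turn 0.0001
```

{"method": "step_arm", "body": {"steps": [0,0.608,-0.831,0,0,0,0.608,-0.831,0,0,0,0.608,-0.831,0,0,0,0.608,-0.831,0,0,0,0.608,-0.831,0,0,0,0.608,-0.831,0,0,0,0.608,-0.831,0,0,0,0.608,-0.831,0,0,0,0.608,-0.831,0,0,0,0.608,-0.831,0.3,0,0,0.608,-0.831,0.3,0,0,0.608,-0.831,0.3,0,0,0.608,-0.831,0.3,0]}}

```text
t: 2.3
tcp_pos: [0.4844, 0.021, 0.1329]
eef_rot: [[0.957, 0.289, -0.002], [0.289, -0.957, -0.0], [-0.002, -0.0, -1.0]]
force: [0.1, 0.5, 0.3]
opening: 0.008
finger_force: 0.0
```

Run:
```python
from h import *
plan([(-95,-3,22,0)])
I,D=shot('top','top1')
cv2.imwrite('pics/c3.png',cv2.resize(I[148:238,200:320],None,fx=6.6,fy=6.6,interpolation=cv2.INTER_CUBIC)) 
I,D=shot('side','side1')
cv2.imwrite('pics/c4.png',cv2.resize(I[150:240,210:330],None,fx=6.6,fy=6.6,interpolation=cv2.INTER_CUBIC))
```

```text
t 2.3 now fix [-95.7  -3.6 132.9] yaw -0.1 F fix [0.2 0.4 0.3] open 0.007766009257854886 q6 74.27643991910882
(-95, -3, 22, 0) [ 0.0028 -0.0019  0.3696] turn -0.0007
```

View pics/c4.png

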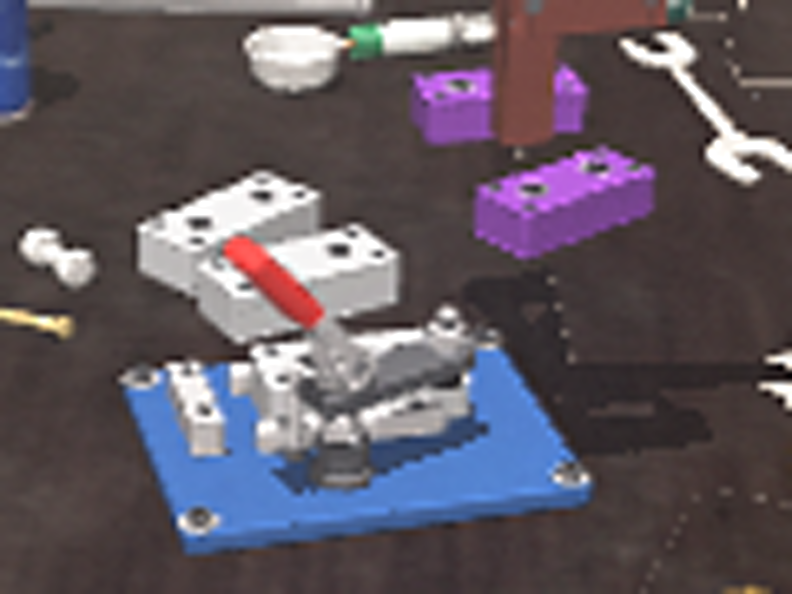

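The shut fingertips are above the plate's near edge, clear of the strap. Now I lower and push, stopping short of home.

{"method": "step_arm", "body": {"steps": [0,0,0,0.12,0,0,0,0,0.24,0,0,0,0,0.365,0,0,0,0,0.365,0,0,0.02,0,0.365,0,0,0.04,0,0.365,0,0,0.05,0,0.365,0,0,0.06,0,0.365,0,0,0.067,0,0.365,0,0,0.074,0,0.365,0,0,0.081,0,0.365,0,0,0.088,0,0.365,0,0,0.095,0,0.365,0,0,0.102,0,0.365,0,0,0.109,0,0.365,0,0,0.116,0,0.365,0,0,0.116,0,0.365,0]}}

```text
t: 4.1
tcp_pos: [0.5187, 0.0328, 0.0232]
eef_rot: [[0.957, 0.291, 0.001], [0.291, -0.957, 0.0], [0.001, 0.0, -1.0]]
force: [-0.6, 0.2, 0.0]
opening: 0.001
finger_force: 0.0
```

Run:
```python
from h import *
plan([(-55,-3,22,0)])
```

```text
t 4.1 now fix [-59.4  -2.3  23.2] yaw 0.0 F fix [-0.5  0.3  0. ] open 0.0012365462279164646 q6 75.35055575472707
(-55, -3, 22, 0) [0.0146 0.0022 0.004 ] turn 0.0
```

{"method": "step_arm", "body": {"steps": [0,0.005,0,0,0,0,0.01,0,0,0,0,0.01,0,0,0]}}

```text
t: 4.4
tcp_pos: [0.5212, 0.0336, 0.0232]
eef_rot: [[0.957, 0.291, 0.0], [0.291, -0.957, 0.0], [0.0, 0.0, -1.0]]
force: [-0.7, 0.4, -0.2]
opening: 0.006
finger_force: 0.2
```

{"method": "step_arm", "body": {"steps": [0,0.003,0,0,0,0,0.006,0,0,0]}}

```text
t: 4.6
tcp_pos: [0.5213, 0.0338, 0.023]
eef_rot: [[0.957, 0.292, -0.003], [0.292, -0.957, -0.0], [-0.003, -0.0, -1.0]]
force: [-6.3, -3.2, 4.6]
opening: 0.004
finger_force: 3.5
```

{"method": "step_arm", "body": {"steps": [0,0.003,0,0,0,0,0.006,0,0,0]}}

```text
t: 4.8
tcp_pos: [0.5212, 0.034, 0.0228]
eef_rot: [[0.957, 0.292, -0.006], [0.292, -0.957, -0.001], [-0.006, -0.001, -1.0]]
force: [-11.0, -5.8, 7.9]
opening: 0.006
finger_force: 5.9
```

{"method": "step_arm", "body": {"steps": [0,0.004,0,0,0,0,0.008,0,0,0]}}

```text
t: 5.0
tcp_pos: [0.5212, 0.0342, 0.0225]
eef_rot: [[0.956, 0.292, -0.011], [0.292, -0.956, -0.001], [-0.011, -0.002, -1.0]]
force: [-16.9, -8.4, 13.4]
opening: 0.003
finger_force: 9.3
```

Run:
```python
from h import *
plan([(-95,-3,100,0)])
I,D=shot('top','top2')
I2,D=shot('side','side2')
k=lambda a:cv2.resize(a,None,fx=6,fy=6,interpolation=cv2.INTER_CUBIC)
cv2.imwrite('pics/c5.png',np.vstack([k(I[160:208,205:285])[:290],k(I2[188:236,220:300])]))
```

```text
t 5.0 now fix [-56.6  -1.7  22.5] yaw 0.0 F fix [-18.6  -3.1  13.4] open 0.003174074218336273 q6 75.6032828415058
(-95, -3, 100, 0) [-0.1309  0.0039 -0.2569] turn 0.0001
```

View pics/c5.png

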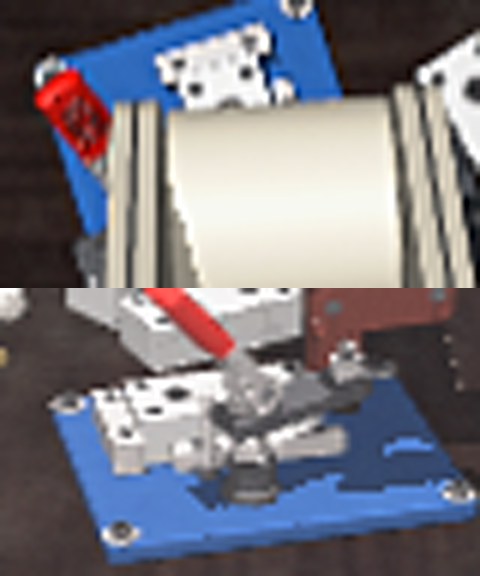

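Both views show the block's far end flush against the end stop, at 18 N with no further motion. Next I back off and go behind the strap.

{"method": "step_arm", "body": {"steps": [0,-0.03,0,0,0,0,-0.131,0,0,0,0,-0.131,0,-0.15,0,0,-0.131,0,-0.3,0,0,-0.131,0,-0.43,0,0,-0.131,0,-0.43,0]}}

```text
t: 5.7
tcp_pos: [0.4931, 0.024, 0.1572]
eef_rot: [[0.957, 0.291, 0.011], [0.291, -0.957, 0.0], [0.011, 0.003, -1.0]]
force: [-0.1, -0.5, -0.9]
opening: 0.007
finger_force: 0.0
```

```bash
cat >> h.py <<'E'
def strap(q,d,z,rho=48):
    r=np.array([-np.sin(q),-np.cos(q)]);t=np.array([np.cos(q),-np.sin(q)])
    p=np.array([0,55])+rho*r-d*t; return (round(p[0],1),round(p[1],1),z,round(90-np.degrees(q),1))
E
python3 - <<'E'
from h import *
plan([strap(1.21,40,150),strap(1.21,40,42)])
I,D=shot('top','top3')
P=[dep('top',u,v,D)*1000 for v in range(165,215) for u in range(205,265)]
# strap points: height 52..64, in fixture
Q=np.array([w2f(p/1000) for p in P]); s=Q[(Q[:,2]>52)&(Q[:,2]<66)&(np.hypot(Q[:,0],Q[:,1]-55)>20)&(np.hypot(Q[:,0],Q[:,1]-55)<75)]
print(len(s),np.median(s,0)); q=np.arctan2(-s[:,0],-(s[:,1]-55)); print('q',np.percentile(q,[5,25,50,75,95]))
cv2.imwrite('pics/c6.png',cv2.resize(I[148:238,200:320],None,fx=6.6,fy=6.6,interpolation=cv2.INTER_CUBIC))
E
```

```text
t 5.7 now fix [-86.4  -3.3 157.2] yaw 0.0 F fix [-0.2 -0.5 -0.9] open 0.007057397828842366 q6 74.44506591101829
(np.float64(-59.0), np.float64(75.5), 150, np.float64(20.7)) [ 0.0911 -0.2628  0.0244] turn -0.115
(np.float64(-59.0), np.float64(75.5), 42, np.float64(20.7)) [ 0.0872 -0.2638  0.3844] turn -0.115
4 [14.05716655 33.90813136 55.13718269]
q [-0.65904688 -0.61571437 -0.58830775 -0.56163115 -0.52005071]
```

View pics/c6.png

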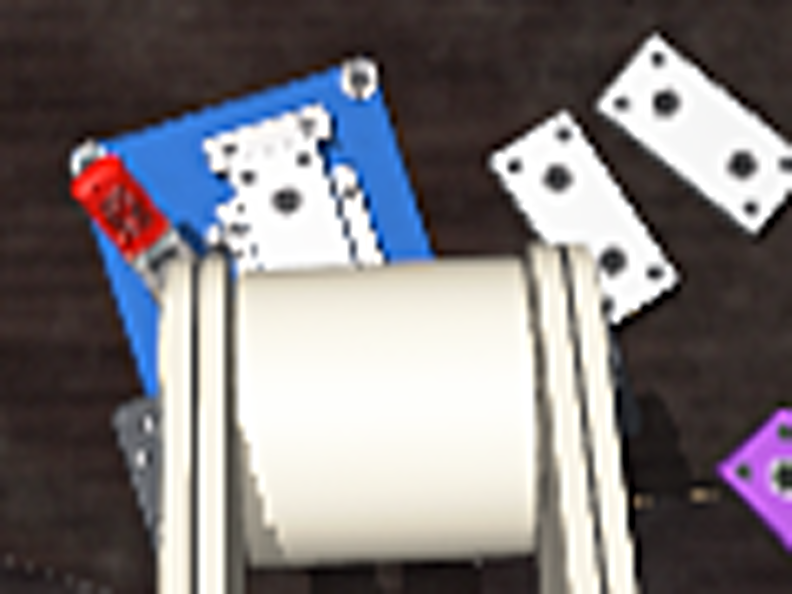

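The block's end meets the stop with no blue gap. The stop pin measured at (14,34) puts the fixture frame about 2 mm off, so I correct for that.

```bash
echo "O=O+RF@np.array([-.0017,-.001,0])" >> h.py
```

{"method": "step_arm", "body": {"steps": [0,0.03,-0.09,0.02,-0.04,0,0.06,-0.18,0.02,-0.08,0,0.084,-0.26,0.02,-0.115,0,0.084,-0.26,0.02,-0.115,0,0.084,-0.26,0.12,-0.115,0,0.084,-0.26,0.24,-0.115,0,0.084,-0.26,0.34,-0.115,0,0.084,-0.26,0.385,-0.115,0,0.084,-0.26,0.385,-0.115]}}

```text
t: 6.65
tcp_pos: [0.4886, 0.105, 0.0345]
eef_rot: [[0.793, 0.61, -0.005], [0.61, -0.793, -0.001], [-0.004, -0.002, -1.0]]
force: [-1.0, -0.4, 0.3]
opening: 0.008
finger_force: 0.0
```

Run:
```python
from h import *
plan([strap(1.21,d,42) for d in(34,28,25)]+[strap(q,25,42) for q in (1.1,1,.9,.8,.7,.6,.5,.4,.3,.2,.1,.05,0)])
```

```text
t 6.65 now fix [-65.4  76.5  34.5] yaw 20.6 F fix [-1.1 -0.1  0.3] open 0.008476686588361846 q6 63.20087044602826
(np.float64(-56.9), np.float64(69.9), 42, np.float64(20.7)) [ 0.0186  0.0304 -0.025 ] turn -0.0004
(np.float64(-54.8), np.float64(64.3), 42, np.float64(20.7)) [ 0.0186  0.0503 -0.0251] turn -0.0004
(np.float64(-53.7), np.float64(61.4), 42, np.float64(20.7)) [ 0.0186  0.0607 -0.0251] turn -0.0004
(np.float64(-54.1), np.float64(55.5), 42, np.float64(27.0)) [ 0.0104  0.0786 -0.0251] turn -0.0354
(np.float64(-53.9), np.float64(50.1), 42, np.float64(32.7)) [ 0.0047  0.0957 -0.0251] turn -0.0671
(np.float64(-53.1), np.float64(44.7), 42, np.float64(38.4)) [ 0.0009  0.1135 -0.0251] turn -0.0988
(np.float64(-51.9), np.float64(39.5), 42, np.float64(44.2)) [-0.0015  0.1311 -0.0252] turn -0.131
(np.float64(-50.0), np.float64(34.4), 42, np.float64(49.9)) [-0.0015  0.1493 -0.0252] turn -0.1627
(np.float64(-47.7), np.float64(29.5), 42, np.float64(55.6)) [-1.000e-04  1.672e-01 -2.520e-02] turn -0.1943
(np.float64(-45.0), np.float64(24.9), 42, np.float64(61.4)) [ 0.0029  0.1848 -0.0253] turn -0.2265
(np.float64(-41.7), np.float64(20.5), 42, np.float64(67.1)) [ 0.008   0.2024 -0.0253] turn -0.2582
(np.float64(-38.1), np.float64(16.5), 42, np.float64(72.8)) [ 0.0146  0.2191 -0.0254] turn -0.2899
(np.float64(-34.0), np.float64(12.9), 42, np.float64(78.5)) [ 0.0231  0.2351 -0.0255] turn -0.3215
(np.float64(-29.7), np.float64(9.7), 42, np.float64(84.3)) [ 0.0328  0.2501 -0.0256] turn -0.3538
(np.float64(-27.4), np.float64(8.3), 42, np.float64(87.1)) [ 0.0383  0.2572 -0.0256] turn -0.3693
(np.float64(-25.0), np.float64(7.0), 42, np.float64(90.0)) [ 0.0443  0.2641 -0.0256] turn -0.3854
```

{"method": "step_arm", "body": {"steps": [0,0.019,0,-0.028,0,0,0.019,0.03,-0.028,0,0,0.019,0.05,-0.028,0,0,0.018,0.06,-0.028,0,0,0.01,0.079,-0.028,-0.035,0,0.005,0.096,-0.028,-0.067,0,0.001,0.114,-0.028,-0.099,0,-0.0015,0.131,-0.028,-0.131,0,-0.0015,0.149,-0.028,-0.163,0,0,0.167,-0.028,-0.194,0,0.003,0.185,-0.028,-0.226,0,0.008,0.202,-0.028,-0.258,0,0.008,0.202,-0.028,-0.258]}}

```text
t: 7.95
tcp_pos: [0.5299, 0.0587, 0.0455]
eef_rot: [[0.103, 0.995, 0.001], [0.995, -0.103, 0.0], [0.0, 0.001, -1.0]]
force: [0.1, -0.5, -1.0]
opening: 0.005
finger_force: 0.0
```

Run:
```python
from h import *
plan([strap(q,25,42) for q in (.4,.3,.2,.1,.05,0,-.05)])
I2,D=shot('side','side4')
I3,D=shot('top','top4')
k=lambda a:cv2.resize(a,None,fx=6,fy=6,interpolation=cv2.INTER_CUBIC)
cv2.imwrite('pics/c7.png',np.vstack([k(I2[180:236,220:310])[:290],k(I3[160:208,205:295])]))
```

```text
t 7.95 now fix [-39.4  20.2  45.5] yaw 67.1 F fix [-0.  -0.5 -1. ] open 0.005226655870245335 q6 10.959901261729234
(np.float64(-41.7), np.float64(20.5), 42, np.float64(67.1)) [-0.002  -0.0074  0.0115] turn 0.0003
(np.float64(-38.1), np.float64(16.5), 42, np.float64(72.8)) [-0.0097  0.0089  0.0115] turn -0.0314
(np.float64(-34.0), np.float64(12.9), 42, np.float64(78.5)) [-0.0154  0.0261  0.0115] turn -0.0631
(np.float64(-29.7), np.float64(9.7), 42, np.float64(84.3)) [-0.0197  0.0435  0.0116] turn -0.0953
(np.float64(-27.4), np.float64(8.3), 42, np.float64(87.1)) [-0.021   0.0524  0.0116] turn -0.1109
(np.float64(-25.0), np.float64(7.0), 42, np.float64(90.0)) [-0.0219  0.0614  0.0116] turn -0.127
(np.float64(-22.6), np.float64(5.8), 42, np.float64(92.9)) [-0.0225  0.0703  0.0116] turn -0.1431
```

View pics/c7.png

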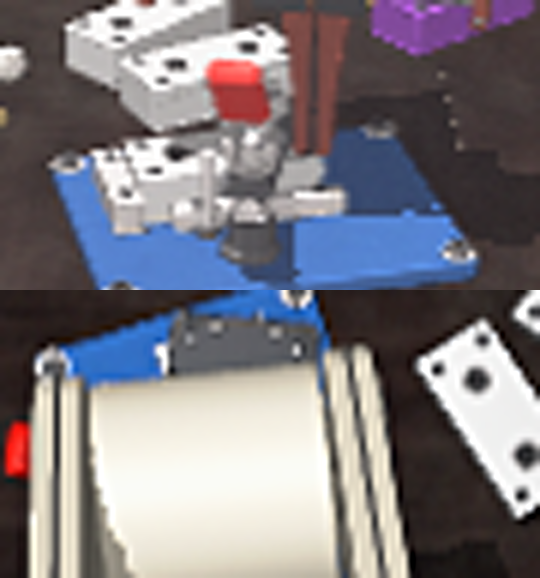

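The strap has followed the finger and the lever now points toward the side camera. I finish the swing to the pin.

{"method": "step_arm", "body": {"steps": [0,-0.009,0.009,0.006,-0.031,0,-0.015,0.026,0.006,-0.063,0,-0.02,0.0435,0.006,-0.095,0,-0.021,0.052,0.006,-0.111,0,-0.022,0.0575,0.006,-0.12,0,-0.022,0.0575,0.006,-0.12]}}

```text
t: 8.65
tcp_pos: [0.5456, 0.0509, 0.0433]
eef_rot: [[-0.269, 0.963, -0.0], [0.963, 0.269, -0.0], [0.0, -0.0, -1.0]]
force: [-0.5, 0.1, 0.0]
opening: 0.004
finger_force: 0.1
```

{"method": "step_arm", "body": {"steps": [0,0,0.004,0,-0.005,0,0,0.004,0,-0.005]}}

```text
t: 8.85
tcp_pos: [0.5468, 0.0513, 0.0433]
eef_rot: [[-0.285, 0.959, -0.0], [0.959, 0.285, -0.0], [0.0, -0.0, -1.0]]
force: [-0.7, -0.1, -0.8]
opening: 0.007
finger_force: 0.4
```

{"method": "step_arm", "body": {"steps": [0,0,0.004,0,0,0,0,0.004,0,0]}}

```text
t: 9.05
tcp_pos: [0.5482, 0.0517, 0.0433]
eef_rot: [[-0.285, 0.959, 0.0], [0.959, 0.285, 0.0], [0.0, 0.0, -1.0]]
force: [-0.3, -0.1, -0.5]
opening: 0.003
finger_force: 0.3
```

{"method": "step_arm", "body": {"steps": [0,0,0.004,0,0,0,0,0.004,0,0]}}

```text
t: 9.25
tcp_pos: [0.5494, 0.052, 0.0433]
eef_rot: [[-0.285, 0.958, 0.0], [0.958, 0.285, 0.0], [-0.0, 0.0, -1.0]]
force: [-0.2, 0.1, 0.4]
opening: 0.005
finger_force: 0.3
```

Run:
```python
from h import *
plan([strap(q,25,42) for q in (.05,0,-.05)])
```

```text
t 9.25 now fix [-22.7   8.1  43.3] yaw 89.6 F fix [-0.1  0.2  0.4] open 0.004546750469764644 q6 -12.411797128635696
(np.float64(-27.4), np.float64(8.3), 42, np.float64(87.1)) [ 0.0007 -0.0158  0.0043] turn 0.0141
(np.float64(-25.0), np.float64(7.0), 42, np.float64(90.0)) [-0.0036 -0.0078  0.0043] turn -0.002
(np.float64(-22.6), np.float64(5.8), 42, np.float64(92.9)) [-0.0076  0.0002  0.0043] turn -0.0181
```

{"method": "step_arm", "body": {"steps": [0,0,0.004,0,0,0,0,0.008,0,0]}}

```text
t: 9.45
tcp_pos: [0.5516, 0.0526, 0.0433]
eef_rot: [[-0.285, 0.958, -0.0], [0.958, 0.285, -0.0], [-0.0, -0.0, -1.0]]
force: [-0.8, -1.1, -0.1]
opening: 0.003
finger_force: 0.5
```

{"method": "step_arm", "body": {"steps": [0,0,0.004,0,0,0,0,0.004,0,0]}}

```text
t: 9.65
tcp_pos: [0.5523, 0.0528, 0.0432]
eef_rot: [[-0.286, 0.958, -0.001], [0.958, 0.286, -0.0], [0.0, -0.001, -1.0]]
force: [-2.6, -2.2, 0.8]
opening: 0.008
finger_force: 1.3
```

{"method": "step_arm", "body": {"steps": [0,0,0.004,0,0,0,0,0.004,0,0]}}

```text
t: 9.85
tcp_pos: [0.5526, 0.0528, 0.0431]
eef_rot: [[-0.286, 0.958, -0.003], [0.958, 0.286, -0.001], [0.0, -0.003, -1.0]]
force: [-5.2, -3.9, 3.6]
opening: 0.005
finger_force: 2.9
```

{"method": "step_arm", "body": {"steps": [0,0,0.004,0,0,0,0,0.004,0,0]}}

```text
t: 10.05
tcp_pos: [0.5528, 0.0528, 0.0429]
eef_rot: [[-0.286, 0.958, -0.005], [0.958, 0.286, -0.001], [0.0, -0.005, -1.0]]
force: [-7.0, -6.1, 5.8]
opening: 0.007
finger_force: 4.3
```

{"method": "step_arm", "body": {"steps": [0,0,-0.03,0,0,0,0,-0.1,0,0,0,0,-0.1,-0.1,0,0,0,-0.1,-0.25,0,0,0,-0.1,-0.38,0,0,0,-0.1,-0.38,0,0,0,-0.1,-0.38,0]}}

```text
t: 10.75
tcp_pos: [0.5269, 0.0453, 0.1582]
eef_rot: [[-0.285, 0.958, 0.003], [0.958, 0.285, 0.0], [-0.0, 0.003, -1.0]]
force: [-0.3, 0.1, -0.3]
opening: 0.006
finger_force: 0.0
```

Run:
```python
from h import *
plan([(0,80,150,90)])
I2,D=shot('side','side5')
I3,D3=shot('top','top5')
P=[w2f(dep('side',u,v,D)) for v in range(150,240) for u in range(210,310) if D[v,u]>0]; Q=np.array(P)
g=[(i,v,u) for v in range(150,240) for u in range(210,310) for i in [0] if I2[v,u,2]>150 and I2[v,u,1]<60 and I2[v,u,0]<70]
G=np.array([w2f(dep('side',u,v,D)) for _,v,u in g]); print(len(G),G.min(0),G.max(0),np.median(G,0))
k=lambda a:cv2.resize(a,None,fx=6,fy=6,interpolation=cv2.INTER_CUBIC)
cv2.imwrite('pics/c8.png',np.vstack([k(I2[180:236,220:310])[:290],k(I3[160:208,205:295])]))
```

```text
t 10.75 now fix [-46.1   8.2 158.2] yaw 89.6 F fix [-0.3  0.2 -0.3] open 0.00646075549197446 q6 -12.983447619715713
(0, 80, 150, 90) [0.2402 0.1522 0.0276] turn -0.002Traceback (most recent call last):
  File "<stdin>", line 5, in <module>
  File "h.py", line 14, in dep
    p,d=ray(n,u,v); return p+d*D[int(round(v)),int(round(u))]
        ~~~^^^^^^^
  File "h.py", line 7, in ray
    c,K=cam(n); x=(u-c['cx'])/c['fx']; y=(v-c['cy'])/c['fy']; a,b=x,y
        ~~~^^^
  File "h.py", line 4, in cam
    c=calibration(n); K=np.array([[c['fx'],0,c['cx']],[0,c['fy'],c['cy']],[0,0,1.]])
ValueError: time passes only in moves, steps and waits
```

```bash
sed -i 's/^def cam(n):/import functools\n@functools.lru_cache(None)\ndef cam(n):/' h.py
python3 - <<'E'
from h import *
plan([(0,80,150,90)])
I,D=shot('side','side5')
for nm,lo in (('red',0),('dark',1)):
    G=[]
    for v in range(150,245):
        for u in range(210,310):
            b,g,r=map(int,I[v,u])
            if nm=='red' and r>120 and g<70 and b<80: G.append(w2f(dep('side',u,v,D)))
            if nm=='dark':
                p=w2f(dep('side',u,v,D))
                if 48<p[2]<60 and -60<p[0]<60 and -20<p[1]<75: G.append(p)
    G=np.array(G);print(nm,len(G),np.percentile(G,[2,50,98],axis=0).round(1).tolist())
E
```

```text
t 10.85 now fix [-47.6   8.5 156.2] yaw 89.6 F fix [ 0.1 -0.5 -0.5] open 0.006298375709846465 q6 -12.983317826275632
(0, 80, 150, 90) [0.2392 0.1572 0.0207] turn -0.002
red 54 [[-81.6, -126.8, 6.2], [3.2, 98.4, 114.2], [13.8, 113.0, 192.9]]
dark 83 [[-7.8, -0.8, 48.8], [9.3, 59.5, 56.3], [20.2, 74.5, 59.8]]
```

{"method": "step_arm", "body": {"steps": [0,0.08,0.05,0,0,0,0.16,0.1,0,0,0,0.235,0.16,0,0,0,0.235,0.16,0,0,0,0.235,0.16,0.05,0,0,0.235,0.16,0.08,0,0,0.235,0.16,0.08,0]}}

```text
t: 11.6
tcp_pos: [0.5503, 0.1255, 0.131]
eef_rot: [[-0.285, 0.959, -0.004], [0.959, 0.285, -0.001], [0.0, -0.005, -1.0]]
force: [0.9, -0.4, 0.4]
opening: 0.006
finger_force: 0.0
```

Run:
```python
from h import *
plan([(1,y,z,90) for y,z in((79,122.6),(87.4,116),(94.7,108),(100.5,98.7),(104.7,88.6),(106.3,82.3))])
```

```text
t 11.6 now fix [ -0.4  78.1 131. ] yaw 89.6 F fix [ 0.8 -0.6  0.4] open 0.006025469747624202 q6 -4.920078246576813
(1, 79, 122.6, 90) [0.0029 0.0049 0.0281] turn -0.0021
(1, 87.4, 116, 90) [0.0309 0.0048 0.0501] turn -0.0021
(1, 94.7, 108, 90) [0.0552 0.0048 0.0768] turn -0.0021
(1, 100.5, 98.7, 90) [0.0745 0.0048 0.1078] turn -0.0021
(1, 104.7, 88.6, 90) [0.0885 0.0048 0.1414] turn -0.0021
(1, 106.3, 82.3, 90) [0.0939 0.0049 0.1624] turn -0.0021
```

{"method": "step_arm", "body": {"steps": [0,0.003,0.005,0.015,0,0,0.003,0.005,0.029,0,0,0.012,0.005,0.036,0,0,0.022,0.005,0.043,0,0,0.031,0.005,0.05,0,0,0.043,0.005,0.063,0,0,0.055,0.005,0.077,0,0,0.055,0.005,0.077,0]}}

```text
t: 12.4
tcp_pos: [0.5486, 0.1432, 0.1097]
eef_rot: [[-0.286, 0.958, -0.0], [0.958, 0.286, 0.0], [0.0, -0.0, -1.0]]
force: [-0.3, -1.1, 1.1]
opening: 0.005
finger_force: 0.6
```

Run:
```python
from h import *
plan([(1,y,z,90) for y,z in((94.7,108),(100.5,98.7),(104.7,88.6),(106.3,82.3))])
```

```text
t 12.4 now fix [  3.1  95.6 109.7] yaw 89.7 F fix [-0.6 -1.   1.1] open 0.004786055305250134 q6 -3.2084540254342504
(1, 94.7, 108, 90) [-0.003  -0.0069  0.0058] turn -0.0018
(1, 100.5, 98.7, 90) [ 0.0163 -0.007   0.0368] turn -0.0018
(1, 104.7, 88.6, 90) [ 0.0303 -0.0071  0.0705] turn -0.0018
(1, 106.3, 82.3, 90) [ 0.0356 -0.0071  0.0915] turn -0.0018
```

{"method": "step_arm", "body": {"steps": [0,0.008,-0.003,0.02,0,0,0.016,-0.005,0.037,0,0,0.023,-0.005,0.054,0,0,0.03,-0.005,0.07,0,0,0.033,-0.005,0.08,0,0,0.033,-0.005,0.08,0]}}

```text
t: 13.0
tcp_pos: [0.5443, 0.1517, 0.0856]
eef_rot: [[-0.286, 0.958, -0.001], [0.958, 0.286, -0.0], [-0.0, -0.001, -1.0]]
force: [0.3, 0.3, 1.2]
opening: 0.007
finger_force: 0.6
```

{"method": "step_arm", "body": {"steps": [0,0.001,0,0.004,0,0,0.002,0,0.008,0]}}

```text
t: 13.2
tcp_pos: [0.5442, 0.1521, 0.0837]
eef_rot: [[-0.285, 0.958, -0.0], [0.958, 0.285, -0.0], [0.0, -0.0, -1.0]]
force: [-0.4, 1.1, 4.2]
opening: 0.008
finger_force: 1.9
```

{"method": "step_arm", "body": {"steps": [0,0.001,0,0.004,0,0,0.001,0,0.006,0]}}

```text
t: 13.4
tcp_pos: [0.5441, 0.1525, 0.0819]
eef_rot: [[-0.285, 0.958, -0.0], [0.958, 0.285, 0.0], [0.0, -0.0, -1.0]]
force: [-0.8, 1.6, 4.9]
opening: 0.003
finger_force: 2.0
```

{"method": "step_arm", "body": {"steps": [0,0,0,0.003,0,0,0,0,0.006,0]}}

```text
t: 13.6
tcp_pos: [0.5443, 0.1529, 0.0806]
eef_rot: [[-0.285, 0.958, 0.0], [0.958, 0.285, 0.001], [0.001, 0.0, -1.0]]
force: [-2.1, 4.9, 11.8]
opening: 0.005
finger_force: 5.8
```

Force is rising at the expected end height, so I press a little more.

{"method": "step_arm", "body": {"steps": [0,0,0,0.002,0,0,0,0,0.004,0,0,0,0,0.004,0]}}

```text
t: 13.9
tcp_pos: [0.5445, 0.1531, 0.0801]
eef_rot: [[-0.285, 0.958, 0.001], [0.958, 0.285, 0.001], [0.001, 0.001, -1.0]]
force: [-4.0, 3.1, 14.7]
opening: 0.006
finger_force: 7.2
```

{"method": "step_arm", "body": {"steps": [0,0,0,0.002,0,0,0,0,0.004,0,0,0,0,0.004,0]}}

```text
t: 14.2
tcp_pos: [0.5447, 0.1534, 0.0795]
eef_rot: [[-0.285, 0.959, 0.001], [0.959, 0.285, 0.001], [0.001, 0.001, -1.0]]
force: [-5.8, 3.9, 19.5]
opening: -0.002
finger_force: 10.0
```

Hard end stop at 19 N. I lift off, move well clear and look.

{"method": "step_arm", "body": {"steps": [0,0,0,-0.05,0,0,0,0,-0.2,0,0,0,0,-0.35,0,0,-0.1,-0.15,-0.4,0,0,-0.2,-0.3,-0.4,0,0,-0.3,-0.45,-0.4,0,0,-0.4,-0.6,-0.4,0,0,-0.5,-0.75,-0.4,0,0,-0.6,-0.75,-0.4,0,0,-0.7,-0.75,-0.4,0,0,-0.8,-0.75,-0.4,0,0,-0.8,-0.75,-0.4,0,0,-0.8,-0.75,-0.4,0]}}

```text
t: 15.5
tcp_pos: [0.3964, -0.1418, 0.1974]
eef_rot: [[-0.284, 0.959, -0.001], [0.959, 0.284, 0.001], [0.001, -0.001, -1.0]]
force: [-0.3, -0.7, 0.5]
opening: 0.007
finger_force: 0.0
```

Run:
```python
from h import *
plan([])
I2,D=shot('side','side6')
I3,D3=shot('top','top6')
k=lambda a:cv2.resize(a,None,fx=6,fy=6,interpolation=cv2.INTER_CUBIC)
cv2.imwrite('pics/c9.png',np.vstack([k(I2[188:236,210:310])[:290],k(I3[158:208,205:305])]))
```

```text
t 15.5 now fix [-225.5 -132.7  197.4] yaw 89.5 F fix [-0.5 -0.6  0.5] open 0.007378138882596108 q6 -37.79034307955119
```

View pics/c9.png

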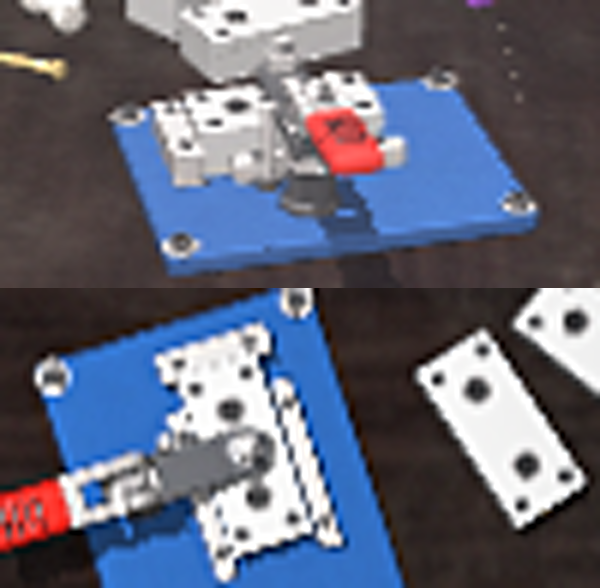

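The strap lies over the block with the lever down and the block home. The strap looks a few degrees off, so I measure its angle.

Run:
```python
from h import *
I=cv2.imread('pics/top6.png'); S=cv2.imread('pics/side6.png')
h=cv2.cvtColor(I,cv2.COLOR_BGR2HSV)
m=((h[...,0]<8)|(h[...,0]>172))&(h[...,1]>150)&(h[...,2]>80); m[:170]=0;m[225:]=0;m[:,:180]=0;m[:,225:]=0
v,u=np.nonzero(m); c=(u.mean(),v.mean()); print('red px',c,len(u),u.min(),u.max())
g=w2f(atz('top',*c,.080)); print('grip centre fix',g.round(1))
n=(205+(252+.5)/6-.5,158+(455-290+.5)/6-.5)
# nut at (252,455) in the crop: lower half starts at row 288
n=(205+252.5/6-.5,158+(455-288+.5)/6-.5); N=w2f(atz('top',*n,.068)); print('nut',n,N.round(1))
print('q from both',np.arctan2(g[0]-N[0],g[1]-N[1]))
for q in (0,.05,.1):
  for nm,P in (('nose top',(-55*np.sin(q),55-55*np.cos(q),71)),('grip',(56*np.sin(q),55+56*np.cos(q),80)),('grip end',(81*np.sin(q),55+81*np.cos(q),82))):
    a=proj('top',f2w(P)); print(q,nm,np.round(a,1))
for q0 in (0,):
  print('pin',np.round(proj('top',f2w((16,35,57))),1))
w=np.vstack([cv2.resize(I[170:215,190:270],None,fx=10,fy=10,interpolation=cv2.INTER_CUBIC)])
cv2.imwrite('pics/c10.png',w)
```

```text
red px (np.float64(207.2246376811594), np.float64(195.92753623188406)) 138 199 216
grip centre fix [  1.7 112.   80. ]
nut (246.58333333333334, 185.41666666666666) [-2.8 -1.4 68. ]
q from both 0.039721847551963466
0 nose top [245.8 184.5]
0 grip [207.7 196.4]
0 grip end [199.1 199.1]
0.05 nose top [246.1 185.5]
0.05 grip [207.5 195.4]
0.05 grip end [198.7 197.7]
0.1 nose top [246.3 186.4]
0.1 grip [207.2 194.5]
0.1 grip end [198.4 196.3]
pin [232.4 183.4]
```

View pics/c10.png

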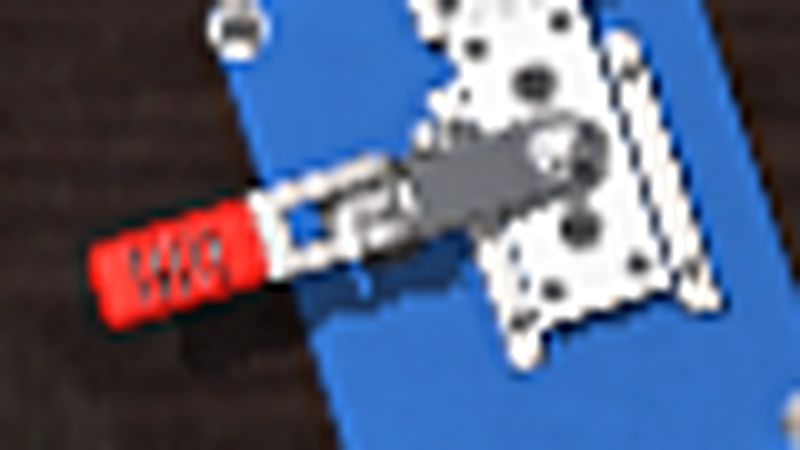

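The strap direction reads q ≈ 0.03 ± 0.02, so the lever press may have turned it slightly off the pin. I go back with the finger's back and check by touch: contact was at TCP ≈ (0.5526, 0.0528) before.

Run:
```python
from h import *
print(w2f([.5526,.0528,.0431]),w2f([.5528,.0528,.043]))
plan([(-45,8,160,90),(-45,8,43,90),(-30,8,43,90)])
```

```text
[-19.39106588   7.94672152  43.1       ] [-19.1997438   7.8884475  43.       ]
t 15.6 now fix [-225.3 -131.8  197.4] yaw 89.7 F fix [-0.6 -0.4 -0.2] open 0.003675667601831485 q6 -37.80089552662434
(-45, 8, 160, 90) [0.4693 0.5985 0.1245] turn -0.0019
(-45, 8, 43, 90) [0.4689 0.599  0.5145] turn -0.0019
(-30, 8, 43, 90) [0.4692 0.649  0.5144] turn -0.0019
```

{"method": "step_arm", "body": {"steps": [0,0.12,0.15,0,0,0,0.24,0.3,0,0,0,0.36,0.45,0,0,0,0.469,0.599,0,0,0,0.469,0.599,0.05,0,0,0.469,0.599,0.15,0,0,0.469,0.599,0.28,0,0,0.469,0.599,0.4,0,0,0.469,0.599,0.48,0,0,0.469,0.599,0.51,0,0,0.469,0.599,0.51,0,0,0.469,0.62,0.51,0,0,0.469,0.64,0.51,0,0,0.469,0.65,0.51,0,0,0.469,0.65,0.51,0,0,0.469,0.65,0.51,0]}}

```text
t: 17.2
tcp_pos: [0.5441, 0.0488, 0.0452]
eef_rot: [[-0.285, 0.958, 0.001], [0.958, 0.285, 0.0], [-0.0, 0.001, -1.0]]
force: [-0.7, 0.3, -0.9]
opening: 0.009
finger_force: 0.0
```

Run:
```python
from h import *
plan([(-24,8,43,90),(-22,8,43,90)])
```

```text
t 17.2 now fix [-28.7   6.5  45.2] yaw 89.6 F fix [-0.6  0.5 -0.9] open 0.009371674431058402 q6 -12.710606133108097
(-24, 8, 43, 90) [0.005  0.0155 0.0074] turn -0.002
(-22, 8, 43, 90) [0.005  0.0222 0.0074] turn -0.002
```

{"method": "step_arm", "body": {"steps": [0,0.005,0.008,0.006,0,0,0.005,0.014,0.006,0,0,0.005,0.018,0.006,0,0,0.005,0.018,0.006,0]}}

```text
t: 17.6
tcp_pos: [0.5489, 0.0518, 0.043]
eef_rot: [[-0.285, 0.958, 0.0], [0.958, 0.285, 0.0], [-0.0, 0.0, -1.0]]
force: [-0.4, 0.6, 0.1]
opening: 0.008
finger_force: 0.0
```

{"method": "step_arm", "body": {"steps": [0,0,0.004,0,0,0,0,0.004,0,0]}}

```text
t: 17.8
tcp_pos: [0.5499, 0.0521, 0.043]
eef_rot: [[-0.285, 0.958, 0.0], [0.958, 0.285, 0.0], [-0.0, 0.0, -1.0]]
force: [0.1, -0.6, 0.5]
opening: 0.006
finger_force: 0.0
```

{"method": "step_arm", "body": {"steps": [0,0,0.004,0,0,0,0,0.004,0,0]}}

```text
t: 18.0
tcp_pos: [0.5511, 0.0525, 0.043]
eef_rot: [[-0.285, 0.958, 0.0], [0.958, 0.285, 0.0], [0.0, 0.0, -1.0]]
force: [0.2, 1.2, 0.1]
opening: 0.005
finger_force: 0.0
```

{"method": "step_arm", "body": {"steps": [0,0,0.004,0,0,0,0,0.004,0,0]}}

```text
t: 18.2
tcp_pos: [0.5521, 0.0528, 0.043]
eef_rot: [[-0.285, 0.958, -0.0], [0.958, 0.285, 0.0], [0.0, -0.0, -1.0]]
force: [-0.1, -0.6, -0.3]
opening: 0.005
finger_force: 0.0
```

Run:
```python
from h import *
plan([(-19.4,8,43,90)])
```

```text
t 18.2 now fix [-19.8   8.1  43. ] yaw 89.6 F fix [-0.3 -0.6 -0.3] open 0.005422566451907635 q6 -12.35317876590949
(-19.4, 8, 43, 90) [-0.0002  0.0015 -0.0001] turn -0.002
```

{"method": "step_arm", "body": {"steps": [0,0,0.003,0,0,0,0,0.003,0,0]}}

```text
t: 18.4
tcp_pos: [0.5522, 0.0528, 0.0428]
eef_rot: [[-0.285, 0.958, -0.002], [0.958, 0.285, -0.0], [0.0, -0.002, -1.0]]
force: [-3.1, -2.0, 1.4]
opening: 0.006
finger_force: 1.7
```

{"method": "step_arm", "body": {"steps": [0,0,0.003,0,0,0,0,0.003,0,0]}}

```text
t: 18.6
tcp_pos: [0.5523, 0.0529, 0.0427]
eef_rot: [[-0.286, 0.958, -0.003], [0.958, 0.286, -0.001], [0.0, -0.003, -1.0]]
force: [-5.1, -3.3, 4.9]
opening: 0.004
finger_force: 3.1
```

{"method": "step_arm", "body": {"steps": [0,0,0.003,0,0,0,0,0.003,0,0]}}

```text
t: 18.8
tcp_pos: [0.5524, 0.0529, 0.0426]
eef_rot: [[-0.286, 0.958, -0.005], [0.958, 0.286, -0.001], [0.0, -0.005, -1.0]]
force: [-7.4, -3.2, 5.5]
opening: 0.004
finger_force: 4.2
```

The finger touches at the same place as before, to within 0.3 mm, so the strap is still on its pin. I retract and hand in.

{"method": "step_arm", "body": {"steps": [0,0,-0.03,0,0,0,0,-0.1,0,0,0,0,-0.12,0,0,0,0,-0.12,-0.15,0,0,0,-0.12,-0.3,0,0,0,-0.25,-0.4,0,0,-0.1,-0.4,-0.4,0,0,-0.2,-0.55,-0.4,0,0,-0.3,-0.65,-0.4,0,0,-0.4,-0.65,-0.4,0,0,-0.4,-0.65,-0.4,0,0,-0.4,-0.65,-0.4,0]}}

```text
t: 20.0
tcp_pos: [0.4025, -0.1176, 0.1632]
eef_rot: [[-0.283, 0.959, 0.001], [0.959, 0.283, -0.0], [-0.0, 0.001, -1.0]]
force: [-0.1, 0.2, -1.3]
opening: 0.005
finger_force: 0.0
```

Run:
```python
from h import *
I,D=shot('top','top7'); A=cv2.imread('pics/top6.png')
d=cv2.absdiff(I,A)[165:225,190:270].max(2); print('changed px',(d>50).sum())
S,_=shot('side','side7'); d=cv2.absdiff(S,cv2.imread('pics/side6.png'))[185:240,215:310].max(2); print((d>50).sum())
plan([]); print(close_job())
```

```text
changed px 4
1
t 20.1 now fix [-212.7 -110.1  162.9] yaw 89.7 F fix [-0.7  0.4 -0.1] open 0.0012649677429840737 q6 -34.41053526767636
the job is handed in; nothing more can be done
None
```

The job is handed in at about 20 s: the block is fully home against the end stop, the strap is on its stop pin, and the red lever is right down with the arm clear; `close_job` returned no verdict.

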